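# Join the nozzle block to the injector rack with its cam lock

## Robot

A 6-joint arm with a two-finger parallel gripper is mounted at the origin on a cart in front of the work surface, level with it; the furniture and walls round the work are solid. World frame = base frame: x ahead of the robot, y to its left, z up, the work surface at z = 0. Lengths are in m, angles in degrees, forces in N, time in s.
With the tool pointing down it reaches from about 0.25 to 0.725 m from the base axis. Payload 9.7 kg.
Tool frame: the origin (TCP) lies at the very end of the fingers, on their centre line; the grasp point (between the pads) lies 19 mm behind it (bot.hold_point_z is the distance from the TCP to the grasp point, in m); z points along the fingers, y is the line along which they close (so a half turn about z gives the same grasp; the last joint's range is limited). The gripper opens to 85 mm and grips with 20 to 120 N. Pads are 22 mm wide; open, the fingers measure 114 mm over their backs; the gripper's body (76 mm by 85 mm) begins 54 mm behind the grasp point. The pads swing forward as they close: fully open they stand 13 mm farther back than shut.
Start: joints at [65.718, 4.979, 10.078, 95.1, 0, 90], TCP at [0.226, 0.501, 0.2] pointing down, gripper open.
Joint ranges: [-179.16, 179.16], [-48.56, 103.87], [-65.8, 70.77], [-126.05, 130.52], [-82.76, 87.17], [-180, 180]. Speed limits (degrees/s): [127.2, 127.2, 147.25, 180, 180, 180].

## Interface

Orientations are given as [roll, pitch, yaw] about the fixed x, y, z axes, in that order (R = Rz(yaw) Ry(pitch) Rx(roll)).
In Python, from workcell import bot gives the robot as it stands.
- The arm moves only by the tool play_rows, never from a script. Its argument "targets" is a list of rows, each an object with "grip": the closure in counts, from 0 (fully open) to 255 (shut); "linear": the shift along the world's x, y, z in cm, a list of three; "delta_rot": the turn, a rotation vector about the world's x, y, z in rad, a list of three. A call has 1 to 10 rows; each row is the pose to reach, as a shift and turn from the pose commanded when the call began; what a row does not reach only later rows make up. A row lasts 1/10 s, in which the tool goes at most 50 mm and 8.59 degrees, less where a joint would pass 70% of its speed; a pose out of reach is approached as far as the arm can. A call with a gripper value outside its range is refused whole. The fingers move at their own pace and stop on an object; "force" is the grip in N (left out, the last holds). Time passes only in rows, so rows that repeat a pose let the fingers close. It gives the time, the measured TCP pose, the force, the opening and the grip force at its end, in the units of the state.
- bot.get_obs(): the state, without advancing time (a new reading comes with each control period).
- bot.camera(name): name is "scene" or "top"; returns a dict with "color" (420x560x3 uint8, red, green, blue), "range_z" (420x560 float32, m along the optical axis (not along the pixel's ray), 0 where there is no reading), "fov_y" (degrees; the focal length in pixels is half the picture's height over the tangent of half this angle, whatever the lens; pixels are square), "cx", "cy" (the principal point, pixels), "dist_coeffs" ([k1, k2, p1, p2, k3] as OpenCV has them; the pictures are not rectified), "world_to_cam" (4x4, takes a point from world to camera coordinates). Camera axes: x right, y up, looking along -z (the intrinsics and any distortion apply to the point x, -y, -z); pixel columns grow to the right and rows downward; lengths in m; the calibration is good to about 2 mm. A picture is of the moment at which its call begins.
- bot.job_done(): hands the job in; it is judged then, once.
Trained networks look in a picture, given as the dict that the camera call returned (one of the last four; its "shot" number tells which), for a name from the list of things; names that differ only in an ending like _2 or _b are one class to them, and where a whole thing is asked for, a point or a joint stands for the part that bears it (a point fixed in the world has none). Each returns a list of dicts, best first, with "conf" (0 to 1); they miss things now and then, are a little off and sometimes report something else, mostly with a low value. They report only what shows in the picture. A call takes as long as a camera call.
- bot.search_frame(picture, target): "box" ([left, top, right, bottom] in pixels, round what is visible of it).
- bot.trace(picture, target): "pixels" (420x560 bool, what is visible of it) and "box" ([left, top, right, bottom] in pixels, round what is visible of it).
- bot.pinpoint(picture, target): "pixel" ([column, row] in pixels: a listed point, or the origin of a listed thing).
The state is a dict: "time": time; "q": joint angles; "qd": joint speeds; "joint_efforts": joint torques, N m; "ee_pos": TCP position; "tcp_rot": TCP orientation; "wrist_force": force on the tool from outside, world axes, zero at the start; "torque": the same for the moment, N m; "opening": finger opening in m; "grasp_force": force on a finger pad.
Only numpy, scipy, OpenCV 4.12 (cv2) and the standard library are available. Lean on these libraries where they do the work, as an engineer would, in place of code of your own. Each camera call takes 0.05 s, during which the arm holds its last target. There are 200 camera calls.

## Task

Slide the loose nozzle block by its black grip bar up to the injector rack until its bolt head is inside the rack's cam and it meets the rubber seal. Then take the red flat-blade driver from the blue stand and turn the cam clockwise until it has drawn the block in against the rubber buffers and is snugly tight (about 0.35 N m) but not forced, and put the driver back upright in its stand. Leave the things standing about undisturbed.

Things in the scene. Friction and masses are not known exactly. Their poses are not given: they have to be found in the camera images.
- rack: The injector rack: fixed light-wood board 170 x 240 mm, 40 mm thick, with three injectors lying across its far end (tops about 100 mm above the bench, more than 60 mm from the cam), and the steel cam in it. Origin under its centre, 83 mm beyond the cam's axis along y; x along its joint face, y away from that face, z up.
- rack_mouth (a point): Middle of the rack's joint face, in the nominal plane of contact, 20 mm above the bench. Axes: y points into the rack (the way the block moves), x along the joint face, z up. Here is the mouth for the bolt, a slot 8.8 mm wide, narrowing to 7.8 mm inside, and 20 mm high; dowel holes of 10.4 mm lie at x = +-50 mm.
- cam_slot (a point): Centre of the slot in the steel cam disc (34 mm across), at the disc's top face, 39.4 mm above the bench, 40 mm beyond rack_mouth along its y. Axes turn with the disc: x lies along the slot, z up. The slot is 4.2 mm wide, 21 mm long, 6.9 mm deep, with a flat floor.
- cam (a joint): Turn of the cam disc in rad: 0 is fully open (mouth towards the bolt, slot along the rack's x); it grows as the disc is turned clockwise seen from above. Between -0.1 and 0.1 the bolt head can enter; from about 0.5 the cam takes hold of it; the block meets the buffers somewhere between 0.85 and 1.25, depending on how far these stand out. Stops at -0.3 and 1.9.
- block_grip (a point): Point in the black grip bar on the loose nozzle block, 64 mm above the bench. The bar is 20 mm thick (y), 76 mm long (x), from 40 to 80 mm above the bench. Axes: y points out of the block's joint face at the rack, z up. The joint face is at y = +55 mm.
- nozzle_block: The loose light-wood nozzle block, 170 (x) x 110 (y) x 40 mm, about 0.76 kg, three nozzles standing at its x ends (tops 76 mm above the bench). Two wooden dowels (8 mm, 20 mm long, round noses, at x = +-50 mm) and the bolt stand out of its joint face, 20 mm up. Sliding takes about 5 N. Origin under its centre.
- block_face (a point): Middle of the nozzle block's joint face, 55 mm along y from block_grip, 20 mm up. Joined, it bears on two firm black rubber buffers at the ends of the rack's joint face, which stand out 1.2 mm more to 0.5 mm less than rack_mouth's plane; a soft rubber seal, 1 mm further out, meets it first (about 2 N plus 4 N per mm) and may push it back a little when it is let go.
- bolt_head (a point): Centre of the bolt's T-shaped head, an upright steel pin of 6 mm diameter, 16 mm tall, on a 5 mm neck, 30.6 mm in front of block_face, 20 mm above the bench.
- driver_handle (a point): Red flat-blade driver, 112 mm tall, 0.15 kg, standing in the stand. This point is the centre of its square handle (28 x 28 mm, 62 mm high, flats along x and y), 81 mm above the blade's tip. Axes: x lies along the width of the blade, z up along the shaft.
- driver_tip (a point): Middle of the tip of the driver's blade: 16 mm wide, tapered, 1.6 mm thick at the tip and 3.4 mm where it leaves the cam's slot, 12 mm long, on a 10 mm shaft that ends under the handle, 50 mm above the tip. Axes as driver_handle.
- stand_hole (a point): Centre of the mouth of the driver's hole (21.5 mm round, through) in the fixed blue stand, 100 x 70 mm, 56 mm high; this point is at its top. The driver hangs with the underside of its handle on the stand's top, so the blade's tip is 50 mm below this point. Small bits stand 8 mm proud near the stand's corners.
- driver: The driver as a whole; origin at the blade's tip.
- nozzle_a: Steel injector nozzle standing on the bench beyond the stand, 18 mm across, 54 mm tall; origin at the centre of its underside.
- nozzle_b: Second such nozzle, standing near it.
- grease_tin: Blue and white grease tin, 68 mm across, 34 mm tall, standing on the bench; origin at the centre of its underside.
- cam_axis (a point): The cam's turning axis, at the height of the bolt, 20 mm above the bench. To turn the cam takes 0.1 N m when free, 0.15 to 0.3 while drawing in the block over the seal, then the torque climbs (about 1.5 N m per rad) as the block bears on the buffers: 0.33 to 0.4 N m is snugly tight, from 0.45 on it is overloaded. It holds by friction when let go.

How it is judged (in metres and radians):
On the way, in this order (a step that is already met when the one before it is completed fails the run):
1. the nozzle block is pushed up to the rack so that the bolt head stands inside the still open cam (block face within 3.2 mm of the contact plane and 3 mm of its middle) (y of block_face in the frame of rack_mouth above -0.0032 m and x of block_face in the frame of rack_mouth between -0.003 and 0.003 m and value of joint cam below 0.45 rad), for 0.2 s.
2. with the driver's blade in the slot, the cam is turned until it clamps the block, pulling on its bolt with more than 24 N (value of joint cam above 0.7 rad and horizontal distance between driver_tip and cam_slot below 0.006 m and z of driver_tip in the frame of cam_slot below -0.002 m and contact force between nozzle_block and rack above 24 N), for 0.2 s.
At the end, for the whole second after the job is handed in: The cam (turned past 0.7 rad) keeps the block clamped: face within 2 mm of the contact plane, square within 0.03 rad, pulled with over 18 N. The driver stands free and still in its hole (tip over 46 mm down, 8 mm off axis at most, tilt under 0.12 rad). Nozzles and tin within 15 mm of their start (contact force between nozzle_block and rack above 18 N and value of joint cam above 0.7 rad and y of block_face in the frame of rack_mouth above -0.002 m and angle between the y axis of block_face and the y axis of rack_mouth, either way round below 0.03 rad and horizontal distance between driver_tip and stand_hole below 0.008 m and z of driver_tip in the frame of stand_hole below -0.046 m and angle between driver_handle's own z axis and vertical below 0.12 rad and linear speed of driver below 0.01 m/s and distance of each of nozzle_a, nozzle_b, grease_tin from where it was at the start of the episode below 0.015 m); the robot touches nothing.
It fails at once if the cam is overtightened: it pulls on the bolt with more than 60 N (contact force between nozzle_block and rack above 60 N).
It fails at once if a nozzle or the grease tin is pushed more than 15 mm (distance of any of nozzle_a, nozzle_b, grease_tin from where it was at the start of the episode above 0.015 m).
It fails at once if the nozzle block is tipped (angle between nozzle_block's own z axis and vertical above 0.2 rad).
It also fails if it takes over 69 s, if anything falls off the work surface, if the arm or the gripper's body presses on something with over 40 N, if the wrist force passes 120 N, or if a joint passes its speed limit or range.

## Working session

There is one attempt and no reset: what is moved stays moved. The work goes in short steps, Python scripts to look and compute and a tool call to move; the robot and the scene stay as the last step left them, time stands still between calls to the robot, and variables do not carry over. Pictures are saved under pics/ and viewed, at most 10 in all, crops included, and the job is handed in when it is done.

Besides the shell and the picture viewer there is one more tool, called as name(argument=value, ...) on one line, values as JSON. play_rows: Moves the arm, as the interface text tells. Its arguments: {"type":"object","properties":{"targets":{"type":"array","items":{"type":"object","properties":{"grip":{"type":"number"},"linear":{"type":"array","items":{"type":"number"}},"delta_rot":{"type":"array","items":{"type":"number"}}}}},"force":{"type":"number"}},"required":["targets"]}

```bash
mkdir -p pics
cat > h.py <<'E'
import numpy as np, cv2
from workcell import bot
def K(p):
    f=210/np.tan(np.radians(p["fov_y"])/2)
    return np.array([[f,0,p["cx"]],[0,f,p["cy"]],[0,0,1.]])
def ray(p,px):
    u=cv2.undistortPoints(np.array([[px]],float),K(p),np.array(p["dist_coeffs"],float))[0,0]
    d=np.array([u[0],-u[1],-1.]); T=np.linalg.inv(np.array(p["world_to_cam"]))
    return T[:3,3],T[:3,:3]@d
def atz(p,px,z):
    o,d=ray(p,px); return o+d*(z-o[2])/d[2]
def deproj(p,px):
    o,d=ray(p,px); r=p["range_z"][int(round(px[1])),int(round(px[0]))]; return o+d*r
def tri(a,pa,b,pb):
    o1,d1=ray(a,pa);o2,d2=ray(b,pb)
    s=np.linalg.lstsq(np.stack([d1,-d2],1),o2-o1,rcond=None)[0]
    P,Q=o1+d1*s[0],o2+d2*s[1]; return (P+Q)/2,np.linalg.norm(P-Q)
def cloud(p):
    v,u=np.mgrid[0:420,0:560]; pts=np.stack([u.ravel(),v.ravel()],1).astype(float)
    n=cv2.undistortPoints(pts[:,None],K(p),np.array(p["dist_coeffs"],float))[:,0]
    r=p["range_z"].ravel()[:,None]; c=np.hstack([n[:,:1],-n[:,1:],-np.ones((len(n),1))])*r
    T=np.linalg.inv(np.array(p["world_to_cam"])); return (c@T[:3,:3].T+T[:3,3]).reshape(420,560,3)
def save(p,n): cv2.imwrite(f"pics/{n}.png",p["color"][...,::-1])
E
cat > a.py <<'E'
from h import *
np.set_printoptions(precision=4,suppress=True)
s=bot.camera("scene");t=bot.camera("top")
im=np.vstack([s["color"],t["color"]])
save(s,"s1");save(t,"t1")
for p in(s,t): print(np.linalg.inv(p["world_to_cam"])[:3,3], p["fov_y"],p["dist_coeffs"],(p["range_z"]>0).mean())
Z=dict(rack_mouth=.02,cam_slot=.0394,block_grip=.064,block_face=.02,bolt_head=.02,driver_handle=.087,driver_tip=.006,stand_hole=.056,nozzle_a=0,grease_tin=0,cam_axis=.02,rack=0,nozzle_block=0)
for n,z in Z.items():
    A=bot.pinpoint(s,n);B=bot.pinpoint(t,n)
    for q,P,l in((s,A,'s'),(t,B,'t')):
        for d in P[:3]: print(n,l,round(d["conf"],2),np.round(d["pixel"],1),atz(q,d["pixel"],z))
    if A and B: print("   tri",*tri(s,A[0]["pixel"],t,B[0]["pixel"]))
E
python3 a.py
```

```text
[-0.0111 -0.6474  0.542 ] 57.86033219622142 [-0.0046  0.      0.      0.      0.    ] 0.9945365646258504
[ 0.3283 -0.0517  1.4614] 43.831834700293584 [-0.0463  0.      0.      0.      0.    ] 0.9961352040816327
rack_mouth s 0.65 [242.5 212.3] [0.5623 0.1384 0.02  ]
rack_mouth s 0.48 [251.2 211.7] [0.5829 0.124  0.02  ]
rack_mouth s 0.16 [341.  252.8] [ 0.6093 -0.1875  0.02  ]
rack_mouth t 0.61 [215.3 216. ] [0.5609 0.1471 0.02  ]
   tri [0.5641 0.146  0.0159] 0.006038286960323751
cam_slot s 0.58 [238.1 199.8] [0.5793 0.18   0.0394]
cam_slot t 0.6 [204.4 209.4] [0.5773 0.1747 0.0394]
   tri [0.5762 0.1745 0.0426] 0.0013137003850759033
block_grip s 0.63 [267.5 208.8] [0.5752 0.0418 0.064 ]
block_grip t 0.85 [248.7 208.1] [0.5727 0.0496 0.064 ]
block_grip t 0.73 [176.5 219.6] [0.5472 0.2473 0.064 ]
block_grip t 0.71 [368.5 170.7] [ 0.6662 -0.2813  0.064 ]
   tri [0.5759 0.0478 0.0609] 0.006718582125910518
block_face s 0.64 [257.9 217.7] [0.5743 0.0833 0.02  ]
block_face s 0.53 [396.3 272.9] [ 0.6378 -0.322   0.02  ]
block_face t 0.78 [232.5 209.2] [0.5787 0.0984 0.02  ]
   tri [0.5826 0
[... 765 characters left out ...]
zzle_a t 0.41 [331.6 186.6] [ 0.6386 -0.1839  0.    ]
   tri [ 0.6648 -0.1729  0.0035] 0.053429072218162114
grease_tin s 0.6 [395.4 268.8] [ 0.6748 -0.2995  0.    ]
grease_tin t 0.82 [369.9 169.3] [ 0.6857 -0.296   0.    ]
   tri [ 0.6863 -0.2957 -0.0076] 0.003979826157530098
cam_axis s 0.47 [235.7 204.8] [0.5764 0.19   0.02  ]
cam_axis t 0.48 [204.3 212.8] [0.571  0.1781 0.02  ]
   tri [0.5689 0.1774 0.0275] 0.002012536348294343
rack s 0.78 [218.6 200. ] [0.5793 0.2864 0.    ]
rack s 0.22 [252.8 211. ] [0.612  0.1537 0.    ]
nozzle_block s 0.57 [266.1 231.8] [0.5624 0.0349 0.    ]
nozzle_block t 0.74 [254.8 211.8] [0.5727 0.0371 0.    ]
   tri [ 0.5707  0.0394 -0.0049] 0.0069153753596531775
```

Run:
```python
import cv2,numpy as np
t=cv2.imread('pics/t1.png')
cv2.imwrite('pics/t1c.png',cv2.resize(t[120:290,130:430],None,fx=2.66,fy=2.66,interpolation=cv2.INTER_CUBIC))
```

```text
(no output)
```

View pics/t1c.png

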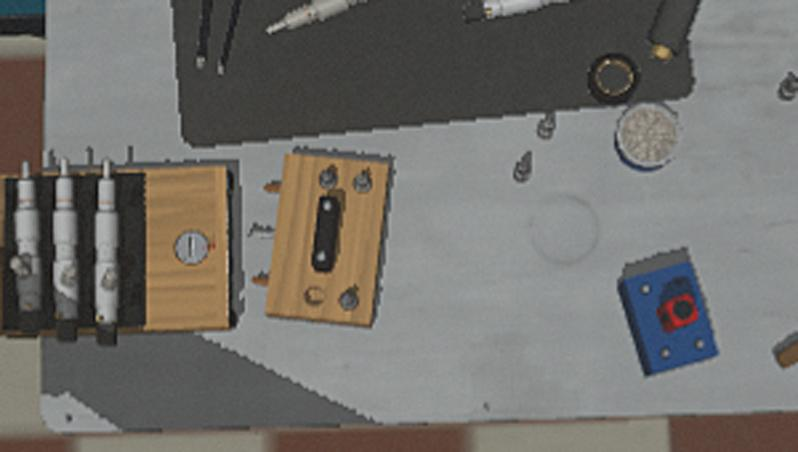

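View pics/s1.png

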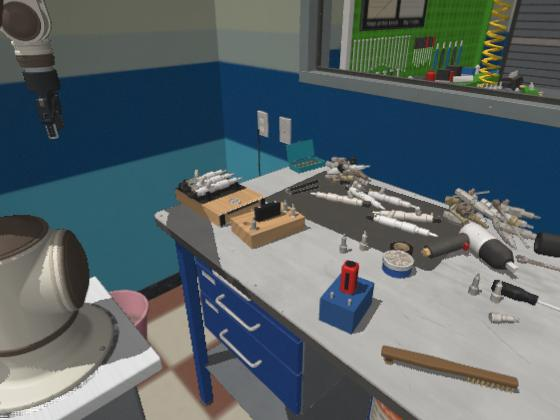

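The top crop shows the rack on the left with its joint face towards -y and the cam at crop (192,247). The block's bar is at (326,235), slightly yawed. The red driver stands in the blue stand at (682,310), with the stand turned about 15 degrees. The two nozzles are at (545,125) and (522,165), and the tin at (650,135). The scene view agrees with this. Next I'll measure outlines by height.

```bash
cat > m.py <<'E'
from h import *
np.set_printoptions(precision=4,suppress=True)
def rect(p,C,m,z):
    pts=np.argwhere(m)[:,::-1].astype(float)
    o,d=zip(*[ray(p,q) for q in pts]); 
    P=np.array([a+b*(z-a[2])/b[2] for a,b in zip(o,d)])[:,:2]
    r=cv2.minAreaRect((P*1000).astype(np.float32)); return len(P),r,P.mean(0)
def biggest(m):
    n,l,s,c=cv2.connectedComponentsWithStats(m.astype(np.uint8)); 
    return l==1+np.argmax(s[1:,4])
if __name__=="__main__":
  t=bot.camera("top");C=cloud(t);s=bot.camera("scene");CS=cloud(s)
  hsv=cv2.cvtColor(t["color"],cv2.COLOR_RGB2HSV).astype(int)
  H,S,V=hsv[...,0],hsv[...,1],hsv[...,2]
  x,y,z=C[...,0],C[...,1],C[...,2]
  wood=(H>8)&(H<25)&(S>80)&(V>80)&(z>.025)&(z<.055)
  zs={}
  for n,m,zz in (("rackwood",wood&(y>.115)&(x>.4),.04),("block",wood&(y<.13)&(y>-.05)&(x>.45),.04),
    ("bar",(z>.07)&(z<.09)&(abs(y-.05)<.06)&(abs(x-.575)<.07)&(V<90),.08),
    ("stand",(H>95)&(H<130)&(S>100)&(abs(z-.056)<.012)&(abs(y+.307)<.09)&(abs(x-.48)<.09),.056),
    ("handle",((H<8)|(H>172))&(S>120)&(z>.1)&(abs(y+.307)<.06)&(abs(x-.48)<.06),.112),
    ("camdisc",(S<50)&(V>100)&(abs(x-.577)<.02)&(abs(y-.176)<.02),.0394)):
    if m.sum()<5: print(n,m.sum());continue
    m=biggest(m); k,r,c=rect(t,C,m,zz); zz=np.median(z[m])
    print(n,k,"c",np.array(r[0]),"sz",np.array(r[1]),"ang",r[2],"mean",c,"zmed",zz)
    print("   bounds y",np.percentile(y[m],[1,99]),"x",np.percentile(x[m],[1,99]))
  for n in ("driver_handle","stand_hole","cam_slot","block_grip","block_face","rack_mouth"):
    print(n,[ (round(d["conf"],2),np.round(d["pixel"],1)) for d in bot.search_frame(t,n)[:0]])
  for n in("driver","block_grip","nozzle_block","rack","nozzle_a"):
    for q,CC,l in((t,C,'t'),(s,CS,'s')):
      for d in bot.trace(q,n)[:1]:
        m=d["pixels"]&(q["range_z"]>0); P=CC[m]; print(n,l,round(d["conf"],2),m.sum(),"zmax",np.percentile(P[:,2],[50,95,99]), "med",np.median(P,0))
  u=t["color"][190:232,190:220]
  cv2.imwrite("pics/cam.png",cv2.resize(u[...,::-1],None,fx=12,fy=12,interpolation=cv2.INTER_CUBIC))
E
python3 m.py
```

```text
rackwood 1732 c [567.5836 205.2685] sz [171.3926 118.3865] ang 0.8022080063819885 mean [0.5672 0.1892] zmed 0.04161305200232346
   bounds y [0.1469 0.2321] x [0.4836 0.6518]
block 2029 c [573.4924  46.2046] sz [121.451  171.2143] ang 82.20647430419922 mean [0.5712 0.0417] zmed 0.041419499977225493
   bounds y [-0.0197  0.1011] x [0.4868 0.6586]
bar 192 c [571.6643  40.5143] sz [20.2146 75.1407] ang 82.51817321777344 mean [0.5716 0.0403] zmed 0.08072863324112056
   bounds y [0.0282 0.0535] x [0.5354 0.6088]
stand 717 c [ 478.0918 -307.4482] sz [99.0212 71.1761] ang 14.123165130615234 mean [ 0.4765 -0.3054] zmed 0.05725889169041598
   bounds y [-0.3467 -0.2665] x [0.4271 0.5291]
handle 69 c [ 478.0195 -307.9256] sz [26.9322 29.0803] ang 16.582456588745117 mean [ 0.4773 -0.3065] zmed 0.11705351995640778
   bounds y [-0.3202 -0.2929] x [0.4627 0.4919]
camdisc 89 c [571.6049 181.3226] sz [28.2873 25.3213] ang 88.19474792480469 mean [0.5707 0.1817] zmed 0.03970131529168053
   bounds y [0.1669 0.1958] x [0.5582 0.585 ]
driver_handle []
stand_hole []
cam_slot []
block_grip []
block_face []
rack_mouth []
driver t 0.63 156 zmax [0.1169 0.1234 0.1252] med [ 0.4758 -0.3044  0.1169]
driver s 0.93 500 zmax [0.0961 0.1191 0.1201] med [ 0.4653 -0.3159  0.0961]
block_grip t 0.97 2568 zmax [0.0416 0.0798 0.0841] med [0.5669 0.0395 0.0416]
block_grip s 0.61 2255 zmax [0.0393 0.0745 0.0804] med [0.5472 0.015  0.0393]
nozzle_block t 0.95 2495 zmax [0.0417 0.0799 0.0842] med [0.5701 0.038  0.0417]
nozzle_block s 0.66 2229 zmax [0.0394 0.0745 0.0804] med [0.5488 0.015  0.0394]
rack t 0.91 5383 zmax [0.0445 0.0755 0.0907] med [0.5623 0.2607 0.0445]
rack s 0.66 3082 zmax [0.0407 0.0732 0.0881] med [0.5366 0.246  0.0407]
nozzle_a t 0.45 38 zmax [0.022  0.0499 0.0549] med [ 0.6387 -0.1645  0.022 ]
nozzle_a s 0.55 103 zmax [0.0172 0.0421 0.0452] med [ 0.6363 -0.1713  0.0172]
```

Run:
```python
from m import *
t=bot.camera("top");s=bot.camera("scene")
# synthetic orthographic warp of plane z=.0394 near cam from each view, 0.5mm/px; x up, y left
def warp(p,z,x0,x1,y0,y1,r=.0005):
    X,Y=np.meshgrid(np.arange(x1,x0,-r),np.arange(y1,y0,-r),indexing='ij')
    W=np.stack([X,Y,np.full_like(X,z),np.ones_like(X)],-1)@np.array(p["world_to_cam"]).T
    q=np.stack([W[...,0],-W[...,1],-W[...,2]],-1).reshape(-1,3)
    px,_=cv2.projectPoints(q,np.zeros(3),np.zeros(3),K(p),np.array(p["dist_coeffs"],float))
    px=px.reshape(X.shape+(2,)).astype(np.float32)
    return cv2.remap(p["color"],px[...,0],px[...,1],cv2.INTER_CUBIC)
a=[warp(p,.04,.47,.67,.12,.24) for p in(t,s)]
b=[warp(p,.02,.47,.67,.0,.12) for p in(t,s)]
im=np.hstack(a+b[:1])
for k in range(0,400,20): im[k,::4]=(255,0,0) if k%100==0 else im[k,::4]
for k in range(0,720,40): im[::4,k]=(0,255,0)
cv2.imwrite("pics/w1.png",im[...,::-1]); print(im.shape)
```

```text
(401, 720, 3)
```

View pics/w1.png

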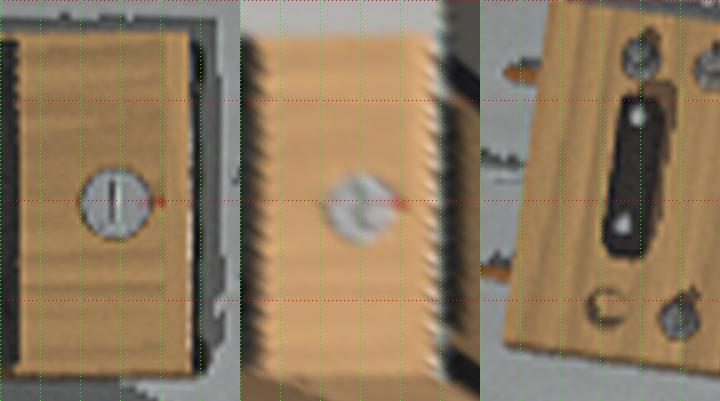

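Run:
```python
from h import *
o=bot.get_obs();print({k:np.round(v,4) for k,v in o.items()}, bot.hold_point_z)
```

```text
{'time': np.float64(2.4), 'q': array([ 6.57192e+01,  4.97730e+00,  1.00777e+01,  9.50990e+01,
       -1.20000e-03,  9.00008e+01]), 'qd': array([ 0.0608,  0.0006,  0.0599,  0.0333, -0.0052, -0.0539]), 'joint_efforts': array([-2.50000e-03, -5.20098e+01,  4.64856e+01,  1.60000e-03,
       -1.00000e-04,  0.00000e+00]), 'ee_pos': array([0.2262, 0.5013, 0.2004]), 'tcp_rot': array([1.799987e+02, 1.200000e-03, 1.557184e+02]), 'wrist_force': array([-0.2229,  0.0985,  0.2123]), 'torque': array([-0.0123, -0.0161,  0.019 ]), 'grasp_force': np.float64(0.0), 'opening': np.float64(0.0857)} 0.0187
```

play_rows(targets=[{"grip": 0, "linear": [34.6, -46.1, 0], "delta_rot": [0, 0, 0.293]}, {"grip": 0, "linear": [34.6, -46.1, 0], "delta_rot": [0, 0, 0.293]}, {"grip": 0, "linear": [34.6, -46.1, 0], "delta_rot": [0, 0, 0.293]}, {"grip": 0, "linear": [34.6, -46.1, 0], "delta_rot": [0, 0, 0.293]}, {"grip": 0, "linear": [34.6, -46.1, 0], "delta_rot": [0, 0, 0.293]}, {"grip": 0, "linear": [34.6, -46.1, 0], "delta_rot": [0, 0, 0.293]}, {"grip": 0, "linear": [34.6, -46.1, 0], "delta_rot": [0, 0, 0.293]}, {"grip": 0, "linear": [34.6, -46.1, 0], "delta_rot": [0, 0, 0.293]}, {"grip": 0, "linear": [34.6, -46.1, 0], "delta_rot": [0, 0, 0.293]}, {"grip": 0, "linear": [34.6, -46.1, 0], "delta_rot": [0, 0, 0.293]}])

```text
time: 3.4
ee_pos: [0.5232, 0.105, 0.2006]
tcp_rot: [180.0, 0.0, 172.5]
wrist_force: [1.1, 2.0, 0.5]
opening: 0.0855
grasp_force: 0.0
```

play_rows(targets=[{"grip": 0, "linear": [0, 0, 0], "delta_rot": [0, 0, 0]}, {"grip": 0, "linear": [0, 0, 0], "delta_rot": [0, 0, 0]}])

```text
time: 3.6
ee_pos: [0.5226, 0.1059, 0.2]
tcp_rot: [-180.0, -0.0, 172.4]
wrist_force: [0.4, 1.0, 0.0]
opening: 0.0854
grasp_force: 0.0
```

play_rows(targets=[{"grip": 0, "linear": [4.9, -6.55, 0], "delta_rot": [0, 0, 0]}, {"grip": 0, "linear": [4.9, -6.55, 0], "delta_rot": [0, 0, 0]}, {"grip": 0, "linear": [4.9, -6.55, -4], "delta_rot": [0, 0, 0]}, {"grip": 0, "linear": [4.9, -6.55, -8], "delta_rot": [0, 0, 0]}, {"grip": 0, "linear": [4.9, -6.55, -11], "delta_rot": [0, 0, 0]}, {"grip": 0, "linear": [4.9, -6.55, -13.5], "delta_rot": [0, 0, 0]}, {"grip": 0, "linear": [4.9, -6.55, -15.3], "delta_rot": [0, 0, 0]}, {"grip": 0, "linear": [4.9, -6.55, -15.3], "delta_rot": [0, 0, 0]}, {"grip": 120, "linear": [4.9, -6.55, -15.3], "delta_rot": [0, 0, 0]}, {"grip": 200, "linear": [4.9, -6.55, -15.3], "delta_rot": [0, 0, 0]}], force=40)

```text
time: 4.6
ee_pos: [0.5719, 0.0421, 0.0491]
tcp_rot: [180.0, 0.1, 172.6]
wrist_force: [0.3, 0.2, 0.2]
opening: 0.0592
grasp_force: 0.0
```

play_rows(targets=[{"grip": 255, "linear": [0, 0, 0]}, {"grip": 255, "linear": [0, 0, 0]}, {"grip": 255, "linear": [0, 0, 0]}, {"grip": 255, "linear": [0, 0, 0]}, {"grip": 255, "linear": [0, 0, 0]}])

```text
validation failed for argument at $.ta...
```

```bash
cat > w.py <<'E'
from m import *
def warp(p,z,x0,x1,y0,y1,r=.0005):
    X,Y=np.meshgrid(np.arange(x1,x0,-r),np.arange(y1,y0,-r),indexing='ij')
    W=np.stack([X,Y,np.full_like(X,z),np.ones_like(X)],-1)@np.array(p["world_to_cam"]).T
    q=np.stack([W[...,0],-W[...,1],-W[...,2]],-1).reshape(-1,3)
    px,_=cv2.projectPoints(q,np.zeros(3),np.zeros(3),K(p),np.array(p["dist_coeffs"],float))
    px=px.reshape(X.shape+(2,)).astype(np.float32)
    return cv2.remap(p["color"],px[...,0],px[...,1],cv2.INTER_CUBIC)
E
cat > blk.py <<'E'
from w import *
import sys
t=bot.camera("top");s=bot.camera("scene");C=cloud(t)
hsv=cv2.cvtColor(t["color"],cv2.COLOR_RGB2HSV).astype(int);H,S,V=np.moveaxis(hsv,2,0)
x,y,z=np.moveaxis(C,2,0)
wood=(H>8)&(H<25)&(S>80)&(V>60)&(z>.025)&(z<.055)
f=float(sys.argv[1])
for n,m in(("rack",wood&(y>f)&(x>.4)),("block",wood&(y<f)&(y>-.06)&(x>.45))):
    m=cv2.morphologyEx(biggest(m).astype(np.uint8),cv2.MORPH_CLOSE,np.ones((3,3)))>0
    k,r,c=rect(t,C,m,.04);print(n,k,np.array(r[0]),np.array(r[1]),r[2])
im=np.hstack([warp(t,.04,.47,.67,0,.2),warp(s,.04,.47,.67,0,.2)])
cv2.imwrite(f"pics/{sys.argv[2]}.png",im[...,::-1])
o=bot.get_obs();print(o["ee_pos"],o["tcp_rot"],o["opening"])
E
python3 blk.py .125 w2
```

```text
rack 1374 [567.9765 209.798 ] [173.0704 105.1441] 2.201619863510132
block 138 [625.7318  -8.8954] [26.4816 52.2178] 82.38257598876953
[0.572  0.0418 0.0489] [179.9746   0.1178 172.5303] 0.04387349548792695
```

View pics/w2.png

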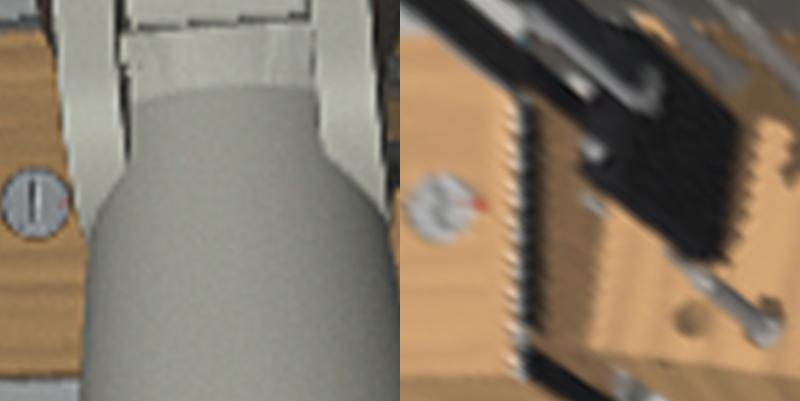

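play_rows(targets=[{"grip": 255, "linear": [0, 0, 0], "delta_rot": [0, 0, 0]}, {"grip": 255, "linear": [0, 0, 0], "delta_rot": [0, 0, 0]}, {"grip": 255, "linear": [0, 0, 0], "delta_rot": [0, 0, 0]}, {"grip": 255, "linear": [0, 0, 0], "delta_rot": [0, 0, 0]}], force=40)

```text
time: 5.1
ee_pos: [0.5717, 0.0411, 0.0482]
tcp_rot: [-180.0, 0.1, 172.5]
wrist_force: [0.0, -2.8, 5.8]
opening: 0.0165
grasp_force: 39.2
```

play_rows(targets=[{"grip": 255, "linear": [-0.1, 0, 0.05], "delta_rot": [0, 0, 0.04]}, {"grip": 255, "linear": [-0.2, 0, 0.05], "delta_rot": [0, 0, 0.08]}, {"grip": 255, "linear": [-0.3, 0, 0.05], "delta_rot": [0, 0, 0.12]}, {"grip": 255, "linear": [-0.35, 0, 0.05], "delta_rot": [0, 0, 0.143]}, {"grip": 255, "linear": [-0.35, 0, 0.05], "delta_rot": [0, 0, 0.143]}, {"grip": 255, "linear": [-0.35, 0, 0.05], "delta_rot": [0, 0, 0.143]}])

```text
time: 5.7
ee_pos: [0.5682, 0.0414, 0.0482]
tcp_rot: [180.0, 0.1, -179.4]
wrist_force: [2.5, -0.4, 3.2]
opening: 0.017
grasp_force: 40.2
```

Run:
```python
from w import *
s=bot.camera("scene");save(s,"s2")
im=s["color"][175:255,205:325]
a=cv2.resize(im,None,fx=6,fy=6,interpolation=cv2.INTER_CUBIC)
cv2.imwrite("pics/s2c.png",a[...,::-1])
for n in("block_face","bolt_head","rack_mouth","cam_slot","block_grip"):
    print(n,[(round(d["conf"],2),np.round(d["pixel"],1)) for d in bot.pinpoint(s,n)[:2]])
o=bot.get_obs();print(o["ee_pos"],o["tcp_rot"],o["wrist_force"],o["q"])
```

```text
block_face [(0.86, array([255.8, 219.6]))]
bolt_head [(0.97, array([248.9, 212.6]))]
rack_mouth [(0.65, array([243.8, 212.6]))]
cam_slot [(0.61, array([236.7, 201.6]))]
block_grip [(0.84, array([266.5, 206.5]))]
[0.5682 0.0414 0.0482] [ 179.9969    0.0554 -179.316 ] [ 3.6343 -0.7333  4.514 ] [ 4.1714  7.3447 -4.1755 78.4242 -0.0003  3.4873]
```

View pics/s2c.png

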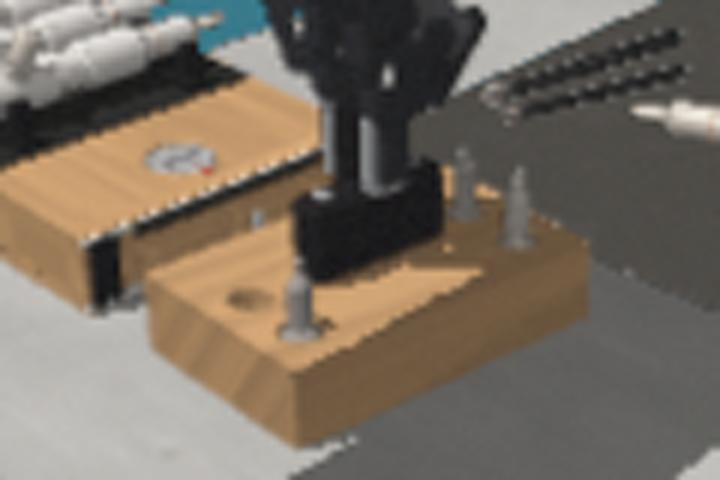

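The scene crop shows the bar gripped at about (370,230), with the block squared in front of the rack. The bolt head is at (258,218), just short of the mouth. I'll push in stages and watch the forces.

play_rows(targets=[{"grip": 255, "linear": [0, 0.4, 0.03], "delta_rot": [0, 0, 0]}, {"grip": 255, "linear": [0, 0.8, 0.03], "delta_rot": [0, 0, 0]}, {"grip": 255, "linear": [0, 1.2, 0.03], "delta_rot": [0, 0, 0]}, {"grip": 255, "linear": [0, 1.5, 0.03], "delta_rot": [0, 0, 0]}, {"grip": 255, "linear": [-0.02, 1.8, 0.03], "delta_rot": [0, 0, 0]}, {"grip": 255, "linear": [-0.02, 1.8, 0.03], "delta_rot": [0, 0, 0]}])

```text
time: 6.6
ee_pos: [0.5671, 0.0584, 0.0482]
tcp_rot: [-179.9, -0.1, -179.3]
wrist_force: [0.2, -6.3, 6.1]
opening: 0.0165
grasp_force: 40.6
```

play_rows(targets=[{"grip": 255, "linear": [-0.01, 0.3, 0.03], "delta_rot": [0, 0, 0]}, {"grip": 255, "linear": [-0.01, 0.6, 0.03], "delta_rot": [0, 0, 0]}, {"grip": 255, "linear": [-0.02, 0.9, 0.03], "delta_rot": [0, 0, 0]}, {"grip": 255, "linear": [-0.02, 1.2, 0.03], "delta_rot": [0, 0, 0]}, {"grip": 255, "linear": [-0.02, 1.2, 0.03], "delta_rot": [0, 0, 0]}])

```text
time: 7.1
ee_pos: [0.5666, 0.0705, 0.0482]
tcp_rot: [-179.9, -0.1, -179.3]
wrist_force: [0.4, -5.3, 4.0]
opening: 0.0165
grasp_force: 40.2
```

play_rows(targets=[{"grip": 255, "linear": [-0.01, 0.3, 0.0], "delta_rot": [0, 0, 0]}, {"grip": 255, "linear": [-0.01, 0.6, 0.0], "delta_rot": [0, 0, 0]}, {"grip": 255, "linear": [-0.02, 0.9, 0.0], "delta_rot": [0, 0, 0]}, {"grip": 255, "linear": [-0.02, 1.2, 0.0], "delta_rot": [0, 0, 0]}, {"grip": 255, "linear": [-0.02, 1.2, 0.0], "delta_rot": [0, 0, 0]}])

```text
time: 7.6
ee_pos: [0.5664, 0.0825, 0.0482]
tcp_rot: [-179.9, -0.1, -179.3]
wrist_force: [0.1, -5.2, 4.8]
opening: 0.0167
grasp_force: 40.2
```

play_rows(targets=[{"grip": 255, "linear": [0, 0.1, 0.0], "delta_rot": [0, 0, 0]}, {"grip": 255, "linear": [0, 0.2, 0.0], "delta_rot": [0, 0, 0]}, {"grip": 255, "linear": [0, 0.3, 0.0], "delta_rot": [0, 0, 0]}, {"grip": 255, "linear": [0, 0.3, 0.0], "delta_rot": [0, 0, 0]}])

```text
time: 8.0
ee_pos: [0.5664, 0.085, 0.0482]
tcp_rot: [-179.8, -0.1, -179.3]
wrist_force: [0.1, -7.6, 4.9]
opening: 0.0165
grasp_force: 40.3
```

play_rows(targets=[{"grip": 255, "linear": [0, 0.07, 0.0], "delta_rot": [0, 0, 0]}, {"grip": 255, "linear": [0, 0.12, 0.0], "delta_rot": [0, 0, 0]}, {"grip": 255, "linear": [0, 0.12, 0.0], "delta_rot": [0, 0, 0]}, {"grip": 255, "linear": [0, 0.12, 0.0], "delta_rot": [0, 0, 0]}])

```text
time: 8.4
ee_pos: [0.5665, 0.0856, 0.0483]
tcp_rot: [-179.8, -0.1, -179.4]
wrist_force: [-0.0, -9.5, 4.4]
opening: 0.0165
grasp_force: 40.4
```

play_rows(targets=[{"grip": 120, "linear": [0, -0.03, 0.0], "delta_rot": [0, 0, 0]}, {"grip": 0, "linear": [0, -0.03, 0.0], "delta_rot": [0, 0, 0]}, {"grip": 0, "linear": [0, -0.03, 0.0], "delta_rot": [0, 0, 0]}, {"grip": 0, "linear": [0, -0.03, 0.0], "delta_rot": [0, 0, 0]}, {"grip": 0, "linear": [0, -0.03, 3], "delta_rot": [0, 0, 0]}, {"grip": 0, "linear": [0, -0.03, 7], "delta_rot": [0, 0, 0]}, {"grip": 0, "linear": [0, -0.03, 12], "delta_rot": [0, 0, 0]}, {"grip": 0, "linear": [0, -5, 12], "delta_rot": [0, 0, 0]}, {"grip": 0, "linear": [0, -10, 12], "delta_rot": [0, 0, 0]}, {"grip": 0, "linear": [0, -15, 12], "delta_rot": [0, 0, 0]}])

```text
time: 9.4
ee_pos: [0.5671, -0.0634, 0.1689]
tcp_rot: [180.0, 0.0, -179.2]
wrist_force: [1.3, 0.8, -0.5]
opening: 0.0856
grasp_force: 0.0
```

play_rows(targets=[{"grip": 0, "linear": [-8.9, -24.4, 0], "delta_rot": [0, 0, 0.255]}, {"grip": 0, "linear": [-8.9, -24.4, 0], "delta_rot": [0, 0, 0.255]}, {"grip": 0, "linear": [-8.9, -24.4, 0], "delta_rot": [0, 0, 0.255]}, {"grip": 0, "linear": [-8.9, -24.4, 0], "delta_rot": [0, 0, 0.255]}, {"grip": 0, "linear": [-8.9, -24.4, 0], "delta_rot": [0, 0, 0.255]}, {"grip": 0, "linear": [-8.9, -24.4, 0], "delta_rot": [0, 0, 0.255]}, {"grip": 0, "linear": [-8.9, -24.4, 0], "delta_rot": [0, 0, 0.255]}, {"grip": 0, "linear": [-8.9, -24.4, 0], "delta_rot": [0, 0, 0.255]}])

```text
time: 10.2
ee_pos: [0.4783, -0.3058, 0.1684]
tcp_rot: [180.0, 0.0, -164.7]
wrist_force: [0.7, 0.9, -0.5]
opening: 0.0851
grasp_force: 0.0
```

Run:
```python
from h import *
s=bot.camera("scene")
for n in ("driver_handle","stand_hole"): print(n,[(round(d["conf"],2),np.round(d["pixel"],1)) for d in bot.pinpoint(s,n)[:2]])
t=bot.camera("top")
for n in("block_face","rack_mouth","cam_slot","block_grip"):
    print(n,[(round(d["conf"],2),atz(t,d["pixel"],z)) for d in bot.pinpoint(t,n)[:1] for z in(.02,.04)])
from w import *
im=np.hstack([warp(t,.04,.47,.67,0,.2),warp(s,.04,.47,.67,0,.2)])
cv2.imwrite("pics/w3.png",im[...,::-1])
o=bot.get_obs();print(o["ee_pos"],o["tcp_rot"],o["q"])
```

```text
driver_handle [(0.73, array([345.5, 289.9])), (0.56, array([348.2, 277.6]))]
stand_hole [(0.82, array([346.9, 289.7]))]
block_face [(0.66, array([0.57023657, 0.14533318, 0.02      ])), (0.66, array([0.5668791 , 0.14259937, 0.04      ]))]
rack_mouth [(0.72, array([0.56126934, 0.14062032, 0.02      ])), (0.72, array([0.55803629, 0.13795189, 0.04      ]))]
cam_slot [(0.53, array([0.56151061, 0.17530122, 0.02      ])), (0.53, array([0.55827421, 0.17215159, 0.04      ]))]
block_grip [(0.9, array([0.57043844, 0.09799422, 0.02      ])), (0.9, array([0.56707816, 0.09591724, 0.04      ]))]
[ 0.4785 -0.3058  0.1686] [-179.9941    0.0026 -164.6318] [-32.5832   6.8834   8.6072  91.7177  -0.002  -47.9514]
```

View pics/w3.png

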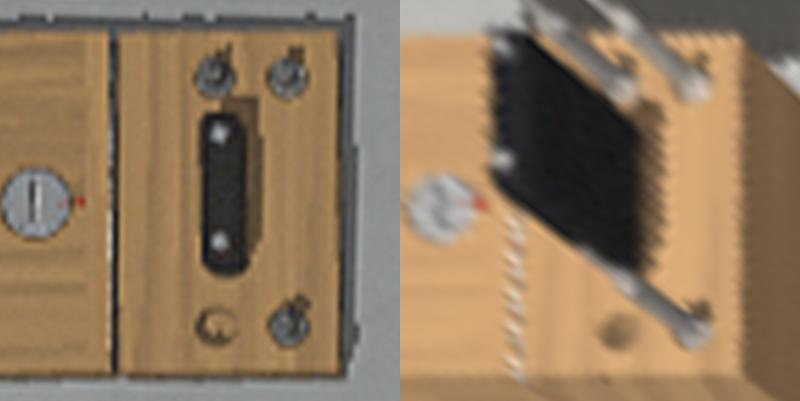

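The block sits square and flush against the rack, with the joint line at col 115, the cam at (36,203) and the slot along x. Next I'll grasp the driver.

play_rows(targets=[{"grip": 0, "linear": [-0.03, -0.2, -3], "delta_rot": [0, 0, 0]}, {"grip": 0, "linear": [-0.03, -0.2, -6], "delta_rot": [0, 0, 0]}, {"grip": 0, "linear": [-0.03, -0.2, -8.5], "delta_rot": [0, 0, 0]}, {"grip": 0, "linear": [-0.03, -0.2, -10], "delta_rot": [0, 0, 0]}, {"grip": 0, "linear": [-0.03, -0.2, -10], "delta_rot": [0, 0, 0]}, {"grip": 120, "linear": [-0.03, -0.2, -10], "delta_rot": [0, 0, 0]}, {"grip": 255, "linear": [-0.03, -0.2, -10], "delta_rot": [0, 0, 0]}, {"grip": 255, "linear": [-0.03, -0.2, -10], "delta_rot": [0, 0, 0]}, {"grip": 255, "linear": [-0.03, -0.2, -10], "delta_rot": [0, 0, 0]}, {"grip": 255, "linear": [-0.03, -0.2, -10], "delta_rot": [0, 0, 0]}], force=80)

```text
time: 11.6
ee_pos: [0.4786, -0.3087, 0.0697]
tcp_rot: [-179.9, 0.1, -164.7]
wrist_force: [-0.1, 1.3, 5.8]
opening: 0.0263
grasp_force: 78.3
```

play_rows(targets=[{"grip": 255, "linear": [0, 0, 0], "delta_rot": [0, 0, 0]}, {"grip": 255, "linear": [0, 0, 0], "delta_rot": [0, 0, 0]}])

```text
time: 11.8
ee_pos: [0.4786, -0.3087, 0.0697]
tcp_rot: [-179.9, 0.1, -164.7]
wrist_force: [0.3, 0.7, 5.6]
opening: 0.0268
grasp_force: 78.3
```

play_rows(targets=[{"grip": 255, "linear": [0, 0, 2], "delta_rot": [0, 0, 0]}, {"grip": 255, "linear": [0, 0, 5], "delta_rot": [0, 0, 0]}, {"grip": 255, "linear": [0, 0, 9], "delta_rot": [0, 0, 0]}, {"grip": 255, "linear": [0, 0, 12], "delta_rot": [0, 0, 0]}, {"grip": 255, "linear": [0, 0, 12], "delta_rot": [0, 0, 0]}])

```text
time: 12.3
ee_pos: [0.4791, -0.3093, 0.1932]
tcp_rot: [-179.7, 0.2, -164.7]
wrist_force: [-0.7, 0.3, -2.0]
opening: 0.0262
grasp_force: 78.1
```

```bash
cat > tip.py <<'E'
from h import *
import sys
s=bot.camera("scene");t=bot.camera("top");o=bot.get_obs()
np.set_printoptions(precision=4,suppress=True)
print(o["ee_pos"],o["tcp_rot"],o["wrist_force"],o["torque"])
for n in("driver_tip","driver_handle"):
    for l,p in(("s",s),("t",t)): print(n,l,[(round(d["conf"],2),np.round(d["pixel"],1), atz(p,d["pixel"],o["ee_pos"][2]+(-.064 if n=="driver_tip" else .017))) for d in bot.pinpoint(p,n)[:2]])
W=np.r_[o["ee_pos"]-[0,0,.04],1]; c=s["world_to_cam"]@W; f=K(s)[0,0]
u=int(s["cx"]-f*c[0]/c[2]); v=int(s["cy"]+f*c[1]/c[2]);print(u,v)
im=s["color"][max(v-45,0):v+45,u-60:u+60]
cv2.imwrite(f"pics/{sys.argv[1]}.png",cv2.resize(im,None,fx=6,fy=6,interpolation=cv2.INTER_CUBIC)[...,::-1])
E
python3 tip.py tip1
```

```text
[ 0.4781 -0.3086  0.1886] [-179.9669    0.0256 -164.6933] [ 0.3334  0.0118 -2.5395] [-0.0787  0.0095  0.0336]
driver_tip s [(0.62, array([350.9, 257.5]), array([ 0.4865, -0.3024,  0.1246]))]
driver_tip t []
driver_handle s [(0.94, array([358.7, 222.1]), array([ 0.4864, -0.3114,  0.2056]))]
driver_handle t [(0.38, array([204.8, 213.5]), array([0.538 , 0.1473, 0.2056]))]
351 249
```

View pics/tip1.png

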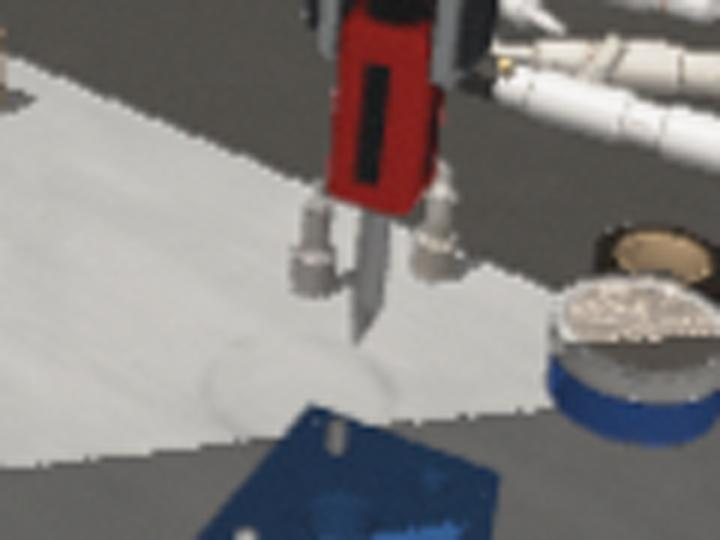

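The blade shows nearly edge-on, with its tip at (355,340), so its width lies along tool x (about 15°) and the slot needs a -14.6° turn. Now I'll travel to above the cam.

play_rows(targets=[{"grip": 255, "linear": [8.9, 49.0, 0], "delta_rot": [0, 0, -0.255]}, {"grip": 255, "linear": [8.9, 49.0, 0], "delta_rot": [0, 0, -0.255]}, {"grip": 255, "linear": [8.9, 49.0, 0], "delta_rot": [0, 0, -0.255]}, {"grip": 255, "linear": [8.9, 49.0, 0], "delta_rot": [0, 0, -0.255]}, {"grip": 255, "linear": [8.9, 49.0, 0], "delta_rot": [0, 0, -0.255]}, {"grip": 255, "linear": [8.9, 49.0, 0], "delta_rot": [0, 0, -0.255]}, {"grip": 255, "linear": [8.9, 49.0, 0], "delta_rot": [0, 0, -0.255]}, {"grip": 255, "linear": [8.9, 49.0, 0], "delta_rot": [0, 0, -0.255]}, {"grip": 255, "linear": [8.9, 49.0, 0], "delta_rot": [0, 0, -0.255]}, {"grip": 255, "linear": [8.9, 49.0, 0], "delta_rot": [0, 0, -0.255]}])

```text
time: 13.6
ee_pos: [0.5663, 0.1827, 0.1875]
tcp_rot: [-180.0, -0.1, -179.3]
wrist_force: [1.4, -1.1, -0.5]
opening: 0.0258
grasp_force: 78.1
```

play_rows(targets=[{"grip": 255, "linear": [0, 0, -3], "delta_rot": [0, 0, 0]}, {"grip": 255, "linear": [0, 0, -6], "delta_rot": [0, 0, 0]}, {"grip": 255, "linear": [0, 0, -7.5], "delta_rot": [0, 0, 0]}, {"grip": 255, "linear": [0, 0, -7.5], "delta_rot": [0, 0, 0]}, {"grip": 255, "linear": [0, 0, -7.5], "delta_rot": [0, 0, 0]}, {"grip": 255, "linear": [0, 0, -7.5], "delta_rot": [0, 0, 0]}])

```text
time: 14.2
ee_pos: [0.5675, 0.1805, 0.1153]
tcp_rot: [180.0, 0.1, -179.3]
wrist_force: [0.8, -0.0, -1.2]
opening: 0.0267
grasp_force: 78.3
```

```bash
python3 tip.py tip2
```

```text
[0.5674 0.1806 0.1151] [ 179.9589    0.1284 -179.3316] [ 0.0752  0.0826 -1.6602] [0.0049 0.019  0.0297]
driver_tip s [(0.54, array([236.6, 196. ]), array([0.5776, 0.184 , 0.0511]))]
driver_tip t [(0.5, array([203. , 216.2]), array([0.5564, 0.1768, 0.0511]))]
driver_handle s [(0.75, array([234.4, 169.9]), array([0.579 , 0.1882, 0.1321]))]
driver_handle t [(0.61, array([197.8, 204.3]), array([0.5751, 0.1771, 0.1321])), (0.55, array([237.9, 211.5]), array([0.5528, 0.0728, 0.1321]))]
233 189
```

View pics/tip2.png

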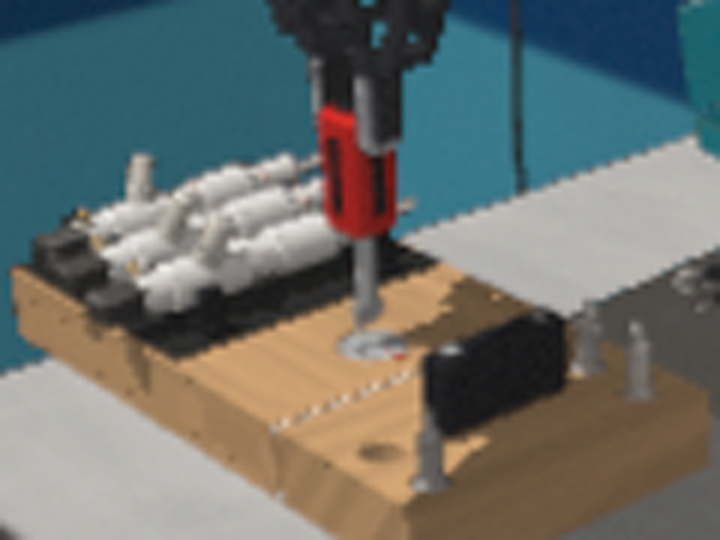

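Run:
```python
from h import *
s=bot.camera("scene");o=bot.get_obs();np.set_printoptions(precision=2,suppress=True,linewidth=200)
def pj(P):
    W=np.atleast_2d(P);W=np.hstack([W,np.ones((len(W),1))])@np.array(s["world_to_cam"]).T
    q=np.stack([W[:,0],-W[:,1],-W[:,2]],-1)
    return cv2.projectPoints(q,np.zeros(3),np.zeros(3),K(s),np.array(s["dist_coeffs"],float))[0][:,0]
e=o["ee_pos"]
print("axis z",[(z,pj([[e[0],e[1],z]])[0]) for z in(.0513,.063,.09,.1,.132)])
print("blade ends",pj([[e[0]-.008,e[1],.0515],[e[0]+.008,e[1],.0515]]))
a=np.linspace(0,6.28,60);d=pj(np.stack([.5677+.017*np.cos(a),.1815+.017*np.sin(a),0*a+.0394],1))
print("cam proj box",d.min(0),d.max(0),"ctr",pj([[.5677,.1815,.0394]]))
g=s["color"].astype(int);hs=cv2.cvtColor(s["color"],cv2.COLOR_RGB2HSV)
for r in range(178,206): print(r,''.join('R' if (h[0]<8 or h[0]>172) and h[1]>140 else ('w' if h[1]>75 and 8<=h[0]<25 else ('#' if h[2]<60 else '.')) for h in hs[r,222:250]), hs[r,228:246,2])
```

```text
axis z [(0.0513, array([234.34, 197.39])), (0.063, array([234.09, 193.79])), (0.09, array([233.5 , 185.33])), (0.1, array([233.28, 182.15])), (0.132, array([232.57, 171.77]))]
blade ends [[232.12 198.16]
 [236.53 196.51]]
cam proj box [228.84 198.29] [240.43 203.46] ctr [[234.64 200.84]]
178 .....RR#RRRRRR#RR........... [ 92  57 140 153 142 124 105  58  26  80 107 173 168 133 135 138 138 139]
179 .....RR.RRRRRR#RR........... [105  64 140 152 143 124 117  69  38  85 108 106  90 126 138 139 139 139]
180 ......RRRRRRRRRRR........... [141 105 144 154 144 125 117  83  78 107 115 122 139 138 138 138 139 133]
181 ......RRRRRRRRRRR........... [157 156 156 152 144 126 117 117 116 113 110 121 139 139 134 143 147 129]
182 .......RRRRRRRRR............ [138 147 152 154 146 127 117 113 106  96  65 126 139 145 128 169 182 181]
183 .........RRRR.##............ [146 113 121 141 142 124 109  77  53  36 111 130 141 176 183 183 182 182]
184 .............####........... [129  98  92  78  99 102  92  56  29  28  28  95 157 171 181 183 183 183]
185 ........##....#####......... [116  75  35  46  97 111 102 
[... 1484 characters left out ...]
3 154 153 162 169 165 159 158 160 123 102 102  99 100 101]
200 wwwwwwww...........wwwwwwwww [198 165 148 169 175 169 166 168 141 111  95  94  94 105 104 101 100 100]
201 wwwwwww............wwwww.... [190 164 164 173 166 146 143 145 126 114 114 114 111 135 132 129 111 100]
202 wwwwwww............wwww..... [189 165 166 173 145 137 165 173 174 174 170 173 159 177 191 184 130  82]
203 wwwwwwww........wRwwww###.## [199 190 183 186 182 165 172 175 181 196 180 182 176 189 194 125  53  39]
204 wwwwwwwwwwwwwwwwwwwwww###### [197 197 198 201 203 201 201 193 200 204 203 191 199 206 173  94  31  40]
205 wwwwwwwwwwwwwwwwwwwwww###### [202 198 199 198 199 201 203 203 204 204 206 200 210 205 165  88  33  36]
```

Projection agrees: the shaft is at column 233.5, as predicted, and the cam disc spans 229–240, as predicted. I'll nudge y by about 1 mm and lower in stages.

play_rows(targets=[{"grip": 255, "linear": [0.02, 0.09, 0], "delta_rot": [0, 0, 0]}, {"grip": 255, "linear": [0.02, 0.09, -0.5], "delta_rot": [0, 0, 0]}, {"grip": 255, "linear": [0.02, 0.09, -1.0], "delta_rot": [0, 0, 0]}, {"grip": 255, "linear": [0.02, 0.09, -1.2], "delta_rot": [0, 0, 0]}, {"grip": 255, "linear": [0.02, 0.09, -1.35], "delta_rot": [0, 0, 0]}, {"grip": 255, "linear": [0.02, 0.09, -1.5], "delta_rot": [0, 0, 0]}, {"grip": 255, "linear": [0.02, 0.09, -1.5], "delta_rot": [0, 0, 0]}, {"grip": 255, "linear": [0.02, 0.09, -1.5], "delta_rot": [0, 0, 0]}])

```text
time: 15.35
ee_pos: [0.5669, 0.1814, 0.0985]
tcp_rot: [-180.0, -0.0, -179.3]
wrist_force: [0.3, -1.7, -2.7]
opening: 0.0264
grasp_force: 78.3
```

play_rows(targets=[{"grip": 255, "linear": [0, 0, -0.1], "delta_rot": [0, 0, 0]}, {"grip": 255, "linear": [0, 0, -0.15], "delta_rot": [0, 0, 0]}, {"grip": 255, "linear": [0, 0, -0.15], "delta_rot": [0, 0, 0]}])

```text
time: 15.65
ee_pos: [0.567, 0.1814, 0.0971]
tcp_rot: [-180.0, 0.0, -179.3]
wrist_force: [0.4, -1.1, -0.1]
opening: 0.0262
grasp_force: 78.4
```

```bash
cat > o.py <<'E'
from h import *
np.set_printoptions(precision=4,suppress=True)
o=bot.get_obs()
print(o["time"],o["ee_pos"],o["tcp_rot"],"F",o["wrist_force"],"M",o["torque"],"je",o["joint_efforts"],o["q"])
E
python3 o.py
```

```text
15.65 [0.567  0.1814 0.0971] [-179.9884    0.0118 -179.3083] F [ 0.3601 -1.1045 -0.1417] M [-0.6187 -0.061  -0.0271] je [  1.1583 -58.9723  47.6958  -0.2824   0.7173  -0.0089] [17.7516 10.3447  4.5998 84.2472 -0.0146 17.0598]
```

play_rows(targets=[{"grip": 255, "linear": [0, 0, 0], "delta_rot": [0, 0, -0.08]}, {"grip": 255, "linear": [0, 0, 0], "delta_rot": [0, 0, -0.16]}, {"grip": 255, "linear": [0, 0, 0], "delta_rot": [0, 0, -0.24]}, {"grip": 255, "linear": [0, 0, 0], "delta_rot": [0, 0, -0.32]}, {"grip": 255, "linear": [0, 0, 0], "delta_rot": [0, 0, -0.4]}, {"grip": 255, "linear": [0, 0, 0], "delta_rot": [0, 0, -0.4]}])

```text
time: 16.25
ee_pos: [0.5666, 0.1812, 0.097]
tcp_rot: [-180.0, -0.0, 157.7]
wrist_force: [-1.5, -3.3, 0.2]
opening: 0.0261
grasp_force: 78.8
```

```bash
python3 o.py
```

```text
16.25 [0.5666 0.1812 0.097 ] [-179.9521   -0.0197  157.7117] F [-1.4991 -3.2845  0.1732] M [-1.0526  0.4806  0.0826] je [  1.514  -58.8199  48.4844  -1.3562   1.0028   1.2393] [17.7517 10.3441  4.5888 84.2906 -0.0239 40.0399]
```

play_rows(targets=[{"grip": 255, "linear": [0, 0, 0], "delta_rot": [0, 0, -0.06]}, {"grip": 255, "linear": [0, 0, 0], "delta_rot": [0, 0, -0.12]}, {"grip": 255, "linear": [0, 0, 0], "delta_rot": [0, 0, -0.18]}, {"grip": 255, "linear": [0, 0, 0], "delta_rot": [0, 0, -0.24]}, {"grip": 255, "linear": [0, 0, 0], "delta_rot": [0, 0, -0.3]}, {"grip": 255, "linear": [0, 0, 0], "delta_rot": [0, 0, -0.3]}])

```text
time: 16.85
ee_pos: [0.5665, 0.1815, 0.0969]
tcp_rot: [-180.0, -0.0, 140.7]
wrist_force: [-2.6, -2.5, -0.4]
opening: 0.0263
grasp_force: 78.8
```

```bash
python3 o.py
```

```text
16.85 [0.5665 0.1815 0.0969] [-179.9678   -0.0266  140.6737] F [-2.627  -2.5007 -0.3685] M [-0.7604  0.6952  0.0607] je [  0.8835 -58.795   48.646   -1.581    0.6142   0.952 ] [17.7627 10.3449  4.5874 84.2839  0.0048 57.089 ]
```

play_rows(targets=[{"grip": 255, "linear": [0, 0, 0], "delta_rot": [0, 0, -0.05]}, {"grip": 255, "linear": [0, 0, 0], "delta_rot": [0, 0, -0.1]}, {"grip": 255, "linear": [0, 0, 0], "delta_rot": [0, 0, -0.15]}, {"grip": 255, "linear": [0, 0, 0], "delta_rot": [0, 0, -0.15]}])

```text
time: 17.25
ee_pos: [0.5666, 0.1816, 0.0969]
tcp_rot: [-180.0, -0.0, 132.1]
wrist_force: [-2.2, -1.1, 0.5]
opening: 0.0265
grasp_force: 78.8
```

```bash
python3 o.py
```

```text
17.25 [0.5666 0.1816 0.0969] [-179.9768   -0.0289  132.1334] F [-2.2212 -1.0831  0.542 ] M [-0.5826  0.8273  0.0978] je [  0.5316 -58.8127  48.7502  -1.693    0.3947   0.8081] [17.7652 10.3468  4.5889 84.2752  0.0167 65.6318]
```

play_rows(targets=[{"grip": 255, "linear": [0, 0, 0], "delta_rot": [0, 0, -0.04]}, {"grip": 255, "linear": [0, 0, 0], "delta_rot": [0, 0, -0.08]}, {"grip": 255, "linear": [0, 0, 0], "delta_rot": [0, 0, -0.1]}, {"grip": 255, "linear": [0, 0, 0], "delta_rot": [0, 0, -0.1]}])

```text
time: 17.65
ee_pos: [0.5667, 0.1816, 0.0969]
tcp_rot: [-180.0, -0.0, 126.4]
wrist_force: [-3.8, -1.3, 0.5]
opening: 0.0262
grasp_force: 78.9
```

```bash
python3 o.py
```

```text
17.65 [0.5667 0.1816 0.0969] [-179.9791   -0.0199  126.3891] F [-3.7969 -1.3454  0.531 ] M [-0.5556  1.042   0.0902] je [  0.2469 -58.8534  48.9568  -1.9061   0.2136   0.3807] [17.7649 10.3504  4.5897 84.2655  0.0122 71.3758]
```

play_rows(targets=[{"grip": 255, "linear": [0, 0, 0], "delta_rot": [0, 0, -0.04]}, {"grip": 255, "linear": [0, 0, 0], "delta_rot": [0, 0, -0.08]}, {"grip": 255, "linear": [0, 0, 0], "delta_rot": [0, 0, -0.1]}, {"grip": 255, "linear": [0, 0, 0], "delta_rot": [0, 0, -0.1]}])

```text
time: 18.05
ee_pos: [0.5667, 0.1816, 0.0969]
tcp_rot: [-180.0, -0.0, 120.6]
wrist_force: [-3.0, -1.7, -0.3]
opening: 0.026
grasp_force: 79.1
```

```bash
python3 o.py
```

```text
18.05 [0.5667 0.1816 0.0969] [-179.9826   -0.0167  120.6159] F [-3.042  -1.6941 -0.277 ] M [-0.3994  1.2124  0.1753] je [ -0.0519 -58.8689  49.1494  -2.1246   0.0569   0.4498] [17.7633 10.3493  4.591  84.2623  0.0124 77.1474]
```

play_rows(targets=[{"grip": 255, "linear": [0, 0, 0], "delta_rot": [0, 0, -0.04]}, {"grip": 255, "linear": [0, 0, 0], "delta_rot": [0, 0, -0.08]}, {"grip": 255, "linear": [0, 0, 0], "delta_rot": [0, 0, -0.08]}, {"grip": 255, "linear": [0, 0, 0], "delta_rot": [0, 0, -0.08]}])

```text
time: 18.45
ee_pos: [0.5667, 0.1816, 0.0969]
tcp_rot: [-180.0, -0.0, 116.1]
wrist_force: [-5.7, -0.2, 0.2]
opening: 0.0261
grasp_force: 79.2
```

```bash
python3 o.py
```

```text
18.45 [0.5667 0.1816 0.0969] [-179.9859   -0.0145  116.0797] F [-5.7413 -0.2211  0.1513] M [-0.275   1.3042  0.2059] je [ -0.3263 -58.9278  49.2967  -2.2433  -0.1034   0.2405] [17.7636 10.349   4.5912 84.2582  0.0123 81.6839]
```

play_rows(targets=[{"grip": 255, "linear": [0, 0, 0], "delta_rot": [0, 0, -0.03]}, {"grip": 255, "linear": [0, 0, 0], "delta_rot": [0, 0, -0.06]}, {"grip": 255, "linear": [0, 0, 0], "delta_rot": [0, 0, -0.06]}, {"grip": 255, "linear": [0, 0, 0], "delta_rot": [0, 0, -0.06]}])

```text
time: 18.85
ee_pos: [0.5668, 0.1816, 0.097]
tcp_rot: [-180.0, -0.0, 112.5]
wrist_force: [-4.6, -0.5, 0.3]
opening: 0.0265
grasp_force: 79.2
```

```bash
python3 o.py
```

```text
18.85 [0.5668 0.1816 0.097 ] [-179.9905   -0.0069  112.5376] F [-4.6308 -0.461   0.3004] M [-0.2217  1.4129  0.1963] je [ -0.6182 -59.0682  49.55    -2.4038  -0.2709   0.2762] [17.7616 10.3505  4.5946 84.2542  0.0061 85.224 ]
```

play_rows(targets=[{"grip": 255, "linear": [0, 0, 0], "delta_rot": [0, 0, -0.03]}, {"grip": 255, "linear": [0, 0, 0], "delta_rot": [0, 0, -0.06]}, {"grip": 255, "linear": [0, 0, 0], "delta_rot": [0, 0, -0.06]}])

```text
time: 19.15
ee_pos: [0.5669, 0.1816, 0.0969]
tcp_rot: [-180.0, -0.0, 109.0]
wrist_force: [-4.0, -1.2, 0.1]
opening: 0.0262
grasp_force: 79.3
```

```bash
cat > av.py <<'E'
from h import *
m=[]
for i in range(6):
    bot.camera("scene"); o=bot.get_obs(); m.append(np.r_[o["torque"][2],o["wrist_force"],o["tcp_rot"][2]])
print(o["time"],np.round(m,3)[:,0],np.mean(m,0).round(3))
E
python3 av.py
```

```text
19.45 [0.226 0.187 0.238 0.219 0.209 0.315] [  0.232  -4.85   -0.39   -0.157 109.087]
```

play_rows(targets=[{"grip": 255, "linear": [0, 0, 0], "delta_rot": [0, 0, -0.03]}, {"grip": 255, "linear": [0, 0, 0], "delta_rot": [0, 0, -0.06]}, {"grip": 255, "linear": [0, 0, 0], "delta_rot": [0, 0, -0.06]}])

```text
time: 19.75
ee_pos: [0.5669, 0.1816, 0.097]
tcp_rot: [-180.0, -0.0, 105.5]
wrist_force: [-4.6, -0.3, -0.2]
opening: 0.0262
grasp_force: 79.4
```

```bash
python3 av.py
```

```text
20.05 [0.24  0.217 0.268 0.267 0.259 0.274] [  0.254  -4.934   0.272  -0.989 105.646]
```

play_rows(targets=[{"grip": 255, "linear": [0, 0, 0], "delta_rot": [0, 0, -0.03]}, {"grip": 255, "linear": [0, 0, 0], "delta_rot": [0, 0, -0.05]}, {"grip": 255, "linear": [0, 0, 0], "delta_rot": [0, 0, -0.05]}])

```text
time: 20.35
ee_pos: [0.5669, 0.1816, 0.097]
tcp_rot: [-180.0, -0.0, 102.7]
wrist_force: [-5.1, 0.5, -1.1]
opening: 0.0262
grasp_force: 79.5
```

```bash
python3 av.py
```

```text
20.65 [0.285 0.299 0.301 0.312 0.366 0.262] [  0.304  -4.884   0.377  -0.497 102.782]
```

play_rows(targets=[{"grip": 255, "linear": [0, 0, 0], "delta_rot": [0, 0, -0.015]}, {"grip": 255, "linear": [0, 0, 0], "delta_rot": [0, 0, -0.03]}, {"grip": 255, "linear": [0, 0, 0], "delta_rot": [0, 0, -0.03]}])

```text
time: 20.95
ee_pos: [0.5669, 0.1816, 0.097]
tcp_rot: [-180.0, -0.0, 101.0]
wrist_force: [-4.3, 1.0, -1.6]
opening: 0.0262
grasp_force: 79.5
```

```bash
python3 av.py
```

```text
21.25 [0.393 0.31  0.343 0.343 0.295 0.245] [  0.321  -4.634   0.339  -1.64  101.06 ]
```

play_rows(targets=[{"grip": 255, "linear": [0, 0, 0], "delta_rot": [0, 0, -0.015]}, {"grip": 255, "linear": [0, 0, 0], "delta_rot": [0, 0, -0.025]}, {"grip": 255, "linear": [0, 0, 0], "delta_rot": [0, 0, -0.025]}])

```text
time: 21.55
ee_pos: [0.5669, 0.1816, 0.0969]
tcp_rot: [-180.0, -0.0, 99.6]
wrist_force: [-5.4, 0.8, -0.9]
opening: 0.0263
grasp_force: 79.6
```

```bash
python3 av.py;python3 av.py
```

```text
21.85 [0.334 0.352 0.334 0.291 0.318 0.267] [ 0.316 -4.537  0.532 -1.479 99.628]
22.15 [0.316 0.288 0.273 0.313 0.344 0.348] [ 0.314 -4.677  0.333 -1.914 99.627]
```

play_rows(targets=[{"grip": 255, "linear": [0, 0, 0], "delta_rot": [0, 0, -0.015]}, {"grip": 255, "linear": [0, 0, 0], "delta_rot": [0, 0, -0.03]}, {"grip": 255, "linear": [0, 0, 0], "delta_rot": [0, 0, -0.03]}])

```text
time: 22.45
ee_pos: [0.5669, 0.1816, 0.097]
tcp_rot: [-180.0, -0.0, 97.9]
wrist_force: [-4.4, 0.9, -2.0]
opening: 0.0259
grasp_force: 79.7
```

```bash
python3 av.py;python3 av.py
```

```text
22.75 [0.37  0.38  0.403 0.345 0.385 0.38 ] [ 0.377 -5.02   0.517 -1.581 97.908]
23.05 [0.4   0.355 0.37  0.365 0.374 0.388] [ 0.375 -4.441  0.918 -1.847 97.907]
```

play_rows(targets=[{"grip": 255, "linear": [0, 0, 0], "delta_rot": [0, 0, 0.03]}, {"grip": 255, "linear": [0, 0, 0], "delta_rot": [0, 0, 0.06]}, {"grip": 255, "linear": [0, 0, 0], "delta_rot": [0, 0, 0.06]}])

```text
time: 23.35
ee_pos: [0.5669, 0.1816, 0.097]
tcp_rot: [180.0, -0.0, 101.4]
wrist_force: [-4.2, 0.4, -1.8]
opening: 0.0264
grasp_force: 78.9
```

```bash
python3 av.py
```

```text
23.65 [0.138 0.125 0.195 0.173 0.187 0.125] [  0.157  -4.232   0.797  -1.804 101.337]
```

play_rows(targets=[{"grip": 255, "linear": [0, 0, 0], "delta_rot": [0, 0, 0.03]}, {"grip": 255, "linear": [0, 0, 0], "delta_rot": [0, 0, 0.05]}, {"grip": 255, "linear": [0, 0, 0], "delta_rot": [0, 0, 0.05]}])

```text
time: 23.95
ee_pos: [0.5669, 0.1815, 0.097]
tcp_rot: [180.0, 0.0, 104.3]
wrist_force: [-3.5, 0.7, -1.8]
opening: 0.0262
grasp_force: 78.6
```

```bash
python3 av.py; python3 o.py
```

```text
24.25 [0.092 0.116 0.116 0.043 0.092 0.099] [ 9.30000e-02 -4.10600e+00  3.08000e-01 -1.20400e+00  1.04202e+02]
24.25 [0.567  0.1815 0.097 ] [179.9965   0.0039 104.2012] F [-3.9602  0.45   -1.5071] M [0.1441 1.2041 0.0992] je [ -1.0564 -59.8702  49.8042  -1.8599  -0.612    0.0803] [17.7577 10.3499  4.6009 84.2477 -0.0041 93.5564]
```

play_rows(targets=[{"grip": 255, "linear": [0, 0, 0], "delta_rot": [0, 0, 0.03]}, {"grip": 255, "linear": [0, 0, 0], "delta_rot": [0, 0, 0.04]}, {"grip": 255, "linear": [0, 0, 0], "delta_rot": [0, 0, 0.04]}])

```text
time: 24.55
ee_pos: [0.567, 0.1815, 0.097]
tcp_rot: [180.0, 0.0, 106.5]
wrist_force: [-2.9, -0.0, -1.6]
opening: 0.0261
grasp_force: 78.5
```

```bash
python3 av.py
```

```text
24.85 [0.06  0.025 0.052 0.031 0.074 0.039] [ 4.70000e-02 -3.34100e+00  5.33000e-01 -1.38900e+00  1.06495e+02]
```

play_rows(targets=[{"grip": 255, "linear": [0, 0, 0.4], "delta_rot": [0, 0, 0]}, {"grip": 255, "linear": [0, 0, 1], "delta_rot": [0, 0, 0]}, {"grip": 255, "linear": [0, 0, 3], "delta_rot": [0, 0, 0]}, {"grip": 255, "linear": [0, 0, 6], "delta_rot": [0, 0, 0]}, {"grip": 255, "linear": [0, 0, 9.2], "delta_rot": [0, 0, 0]}, {"grip": 255, "linear": [0, 0, 9.2], "delta_rot": [0, 0, 0]}])

```text
time: 25.45
ee_pos: [0.569, 0.1821, 0.1948]
tcp_rot: [179.5, 0.0, 106.5]
wrist_force: [-0.5, -0.3, -1.7]
opening: 0.0261
grasp_force: 78.6
```

```bash
python3 av.py
python3 - <<'E'
from w import *
s=bot.camera("scene");o=bot.get_obs();print(o["ee_pos"])
e=o["ee_pos"];c=np.array(s["world_to_cam"])@np.r_[e-[0,0,.04],1];f=K(s)[0,0]
u=int(s["cx"]-f*c[0]/c[2]); v=int(s["cy"]+f*c[1]/c[2])
a=cv2.resize(s["color"][v-30:v+30,u-33:u+34],(400,360),interpolation=cv2.INTER_CUBIC)
b=cv2.resize(warp(s,.04,.54,.60,.12,.20),(400,300),interpolation=cv2.INTER_CUBIC)
b=cv2.copyMakeBorder(b,0,60,0,0,cv2.BORDER_CONSTANT)
cv2.imwrite("pics/chk.png",np.hstack([a,b])[...,::-1])
E
```

```text
25.75 [-0.054  0.062 -0.001  0.021 -0.022 -0.063] [-1.00000e-02 -4.19000e-01  1.08000e-01 -1.68500e+00  1.06495e+02]
[0.5665 0.1814 0.1879]
```

View pics/chk.png

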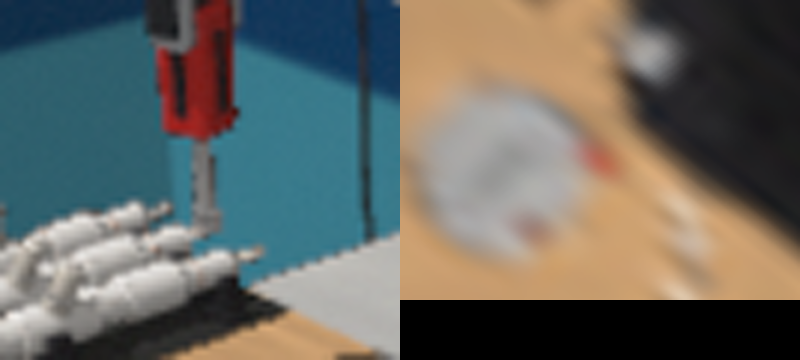

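The cam's red mark has turned about 75° and the driver still hangs straight. The free torque offset is about 0, so the final torque was about 0.37 N m. Next the driver goes back to the stand.

play_rows(targets=[{"grip": 255, "linear": [-8.8, -49, 0], "delta_rot": [0, 0, 1.55]}, {"grip": 255, "linear": [-8.8, -49, 0], "delta_rot": [0, 0, 1.55]}, {"grip": 255, "linear": [-8.8, -49, 0], "delta_rot": [0, 0, 1.55]}, {"grip": 255, "linear": [-8.8, -49, 0], "delta_rot": [0, 0, 1.55]}, {"grip": 255, "linear": [-8.8, -49, 0], "delta_rot": [0, 0, 1.55]}, {"grip": 255, "linear": [-8.8, -49, 0], "delta_rot": [0, 0, 1.55]}, {"grip": 255, "linear": [-8.8, -49, 0], "delta_rot": [0, 0, 1.55]}, {"grip": 255, "linear": [-8.8, -49, 0], "delta_rot": [0, 0, 1.55]}, {"grip": 255, "linear": [-8.8, -49, 0], "delta_rot": [0, 0, 1.55]}, {"grip": 255, "linear": [-8.8, -49, 0], "delta_rot": [0, 0, 1.55]}])

```text
time: 26.8
ee_pos: [0.4852, -0.273, 0.1885]
tcp_rot: [180.0, -0.0, -174.1]
wrist_force: [1.0, 0.7, -0.4]
opening: 0.0261
grasp_force: 78.5
```

play_rows(targets=[{"grip": 255, "linear": [0, 0, 0], "delta_rot": [0, 0, 0.05]}, {"grip": 255, "linear": [0, 0, 0], "delta_rot": [0, 0, 0.05]}, {"grip": 255, "linear": [0, 0, 0], "delta_rot": [0, 0, 0.05]}, {"grip": 255, "linear": [0, 0, 0], "delta_rot": [0, 0, 0.05]}])

```text
time: 27.2
ee_pos: [0.4863, -0.2705, 0.189]
tcp_rot: [180.0, -0.0, -171.6]
wrist_force: [0.2, -0.4, -1.5]
opening: 0.0263
grasp_force: 78.6
```

```bash
python3 o.py
python3 - <<'E'
from h import *
s=bot.camera("scene");o=bot.get_obs();e=o["ee_pos"]
for n in("driver_tip","driver_handle","stand_hole"):
  for d in bot.pinpoint(s,n)[:2]: print(n,round(d["conf"],2),atz(s,d["pixel"],{"driver_tip":e[2]-.064,"driver_handle":e[2]+.017,"stand_hole":.056}[n]))
t=bot.camera("top")
for d in bot.pinpoint(t,"stand_hole")[:1]: print(atz(t,d["pixel"],.056),d["conf"])
E
```

```text
27.2 [ 0.4863 -0.2705  0.189 ] [ 179.9904   -0.0029 -171.5731] F [ 0.206  -0.3808 -1.4702] M [ 0.0342 -0.0182 -0.035 ] je [ -0.6269 -53.4104  47.3041  -0.0086  -0.019    0.0148] [-29.087    5.6465   9.5233  93.885    0.0059 -37.5138]
driver_tip 0.83 [ 0.49437683 -0.26894617  0.12501031]
driver_handle 0.61 [ 0.48536004 -0.27452085  0.20601031]
stand_hole 0.67 [ 0.47547004 -0.30970864  0.056     ]
stand_hole 0.43 [ 0.57169945 -0.21093107  0.056     ]
```

play_rows(targets=[{"grip": 255, "linear": [-0.8, -3.8, 0], "delta_rot": [0, 0, 0.12]}, {"grip": 255, "linear": [-0.8, -3.8, 0], "delta_rot": [0, 0, 0.12]}, {"grip": 255, "linear": [-0.8, -3.8, -3], "delta_rot": [0, 0, 0.12]}, {"grip": 255, "linear": [-0.8, -3.8, -5.5], "delta_rot": [0, 0, 0.12]}, {"grip": 255, "linear": [-0.8, -3.8, -7], "delta_rot": [0, 0, 0.12]}, {"grip": 255, "linear": [-0.8, -3.8, -8], "delta_rot": [0, 0, 0.12]}, {"grip": 255, "linear": [-0.8, -3.8, -8], "delta_rot": [0, 0, 0.12]}])

```text
time: 28.2
ee_pos: [0.4777, -0.3089, 0.1081]
tcp_rot: [179.9, -0.1, -164.7]
wrist_force: [0.2, -0.1, -1.8]
opening: 0.0264
grasp_force: 78.9
```

play_rows(targets=[{"grip": 255, "linear": [0, 0, -1], "delta_rot": [0, 0, 0]}, {"grip": 255, "linear": [0, 0, -2], "delta_rot": [0, 0, 0]}, {"grip": 255, "linear": [0, 0, -3], "delta_rot": [0, 0, 0]}, {"grip": 255, "linear": [0, 0, -3.6], "delta_rot": [0, 0, 0]}, {"grip": 255, "linear": [0, 0, -3.8], "delta_rot": [0, 0, 0]}, {"grip": 255, "linear": [0, 0, -3.8], "delta_rot": [0, 0, 0]}])

```text
time: 28.8
ee_pos: [0.4779, -0.3093, 0.0707]
tcp_rot: [180.0, -0.0, -164.7]
wrist_force: [-0.1, 0.1, -0.7]
opening: 0.0265
grasp_force: 78.9
```

play_rows(targets=[{"grip": 255, "linear": [0, 0, -0.1], "delta_rot": [0, 0, 0]}, {"grip": 255, "linear": [0, 0, -0.1], "delta_rot": [0, 0, 0]}, {"grip": 150, "linear": [0, 0, -0.1], "delta_rot": [0, 0, 0]}, {"grip": 100, "linear": [0, 0, -0.1], "delta_rot": [0, 0, 0]}, {"grip": 0, "linear": [0, 0, -0.1], "delta_rot": [0, 0, 0]}, {"grip": 0, "linear": [0, 0, -0.1], "delta_rot": [0, 0, 0]}, {"grip": 0, "linear": [0, 0, -0.1], "delta_rot": [0, 0, 0]}, {"grip": 0, "linear": [0, 0, 3], "delta_rot": [0, 0, 0]}, {"grip": 0, "linear": [0, 0, 7], "delta_rot": [0, 0, 0]}, {"grip": 0, "linear": [0, 0, 12], "delta_rot": [0, 0, 0]}])

```text
time: 29.8
ee_pos: [0.4773, -0.3088, 0.191]
tcp_rot: [179.9, -0.1, -164.7]
wrist_force: [1.7, -0.4, 0.4]
opening: 0.0851
grasp_force: 0.0
```

play_rows(targets=[{"grip": 0, "linear": [-4, 5, 0], "delta_rot": [0, 0, 0]}, {"grip": 0, "linear": [-8, 10, 0], "delta_rot": [0, 0, 0]}, {"grip": 0, "linear": [-8, 15, 0], "delta_rot": [0, 0, 0]}, {"grip": 0, "linear": [-8, 15, 0], "delta_rot": [0, 0, 0]}, {"grip": 0, "linear": [-8, 15, 0], "delta_rot": [0, 0, 0]}])

```text
time: 30.3
ee_pos: [0.3975, -0.1573, 0.1919]
tcp_rot: [-180.0, 0.1, -164.5]
wrist_force: [0.4, -1.0, 0.1]
opening: 0.0854
grasp_force: 0.0
```

```bash
python3 o.py; python3 m.py | grep -A1 -E "handle|stand|^block |rackw"
python3 - <<'E'
from h import *
t=bot.camera("top");s=bot.camera("scene")
for n,z in(("nozzle_a",0),("grease_tin",0)):
  for p in(s,t):print(n,[np.round(atz(p,d["pixel"],z),4) for d in bot.pinpoint(p,n)[:2]])
E
```

```text
30.3 [ 0.3975 -0.1573  0.1919] [-179.9592    0.0871 -164.5479] F [ 0.3655 -0.9809  0.1366] M [ 0.0017 -0.0277 -0.0192] je [  1.4162 -34.7342  45.3024   0.4812   0.1544   0.5913] [-21.6007 -11.9512  -6.9574  94.8997   0.0199 -37.0527]
rackwood 1739 c [567.5836 205.2685] sz [171.3926 118.3865] ang 0.8022080063819885 mean [0.5666 0.1897] zmed 0.04169600893049097
   bounds y [0.1473 0.24  ] x [0.4829 0.6519]
block 1768 c [567.2316  80.6815] sz [171.3203  98.5916] ang 0.4541427195072174 mean [0.5642 0.0801] zmed 0.04164823984158217
   bounds y [0.0322 0.1286] x [0.4828 0.6508]
--
stand 80 c [ 524.6858 -311.3255] sz [49.0344 18.898 ] ang 82.91526794433594 mean [ 0.5229 -0.3143] zmed 0.05828190153909141
   bounds y [-0.3337 -0.288 ] x [0.5128 0.5317]
handle 0
camdisc 94 c [571.606  181.3588] sz [28.2149 25.3213] ang 88.19474792480469 mean [0.5708 0.1819] zmed 0.03983784405425661
--
driver_handle []
stand_hole []
cam_slot []
nozzle_a [array([ 0.6419, -0.1623,  0.    ]), array([ 0.6875, -0.197 ,  0.    ])]
nozzle_a [array([ 0.6853, -0.201 ,  0.    ]), array([ 0.6406, -0.1772,  0.    ])]
grease_tin [array([ 0.6668, -0.3015,  0.    ]), array([ 0.5299, -0.2702,  0.    ])]
grease_tin [array([ 0.6749, -0.294 ,  0.    ]), array([0.5756, 0.1555, 0.    ])]
```

Run:
```python
from h import *
s=bot.camera("scene");C=cloud(s);hs=cv2.cvtColor(s["color"],cv2.COLOR_RGB2HSV)
m=((hs[...,0]<8)|(hs[...,0]>172))&(hs[...,1]>120)&(abs(C[...,0]-.478)<.05)&(abs(C[...,1]+.308)<.05)
P=C[m];print(m.sum(),P.mean(0),P[:,2].min(),P[:,2].max())
for a,b in((.06,.075),(.08,.095),(.1,.113)):
    q=P[(P[:,2]>a)&(P[:,2]<b)];print(a,q.mean(0))
for d in bot.pinpoint(s,"driver_handle")[:1]:print(d["conf"],d["pixel"])
```

```text
405 [ 0.46757335 -0.31682277  0.09466033] 0.05986197427945761 0.12024696346487479
0.06 [ 0.46647397 -0.31808179  0.06757502]
0.08 [ 0.46616186 -0.31736495  0.08746687]
0.1 [ 0.4666848  -0.31721649  0.10676529]
0.67 [350.3, 278.2]
```

The driver stands upright and fully seated in its hole, and everything else looks in place. I'll hand in.

```bash
python3 -c "
from workcell import bot
print(bot.job_done())"
```

```text
the job is handed in; nothing more can be done
None
```

The job is handed in (no verdict came back): the block is pushed home, the cam is turned to about 0.37 N m measured, the driver is back upright in its stand, and the nozzles and tin show no move beyond camera accuracy.

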